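# Switch off the coin tester and open its sprung lid

## Task

Open up the cream coin tester so that the coin tube inside can be got at: first switch it off by pressing down the raised rear end of its black rocker switch, then press the red release tab so that the sprung lid pops up, and push the lid right back until it stands fully open against its stop. Do it all with the tips or the outside of the fingers: pinch nothing, pick nothing up, force nothing, and leave the coin tube and the other things on the bench where they are.

Things in the scene. Friction and masses are not known exactly. Their poses are not given: they have to be found in the camera images.
- tester: Cream bakelite coin tester, 190 mm deep, 200 wide, 95 high, fixed. Origin on the bench, mid-width, 100 mm behind its front face; x points from front (robot side) to back, y left, z up. In its frame (mm): front ledge 66 high from x -100 to -50, under the red tab; lid from x -57 to its hinge at +55, y -89 to +29, top 103 high; switch panel 95 high at y +30 to +100; chamber floor 45 high
- rocker (a joint): Black V-topped rocker switch in the switch panel, 40 mm long (tester x), 22 wide, pivot at tester x -16, y +65, z +101 mm. 0 = on (front half level, rear half slopes up 0.4 rad, its end 8 mm proud); 0.4 = off (rear half pressed level at z 101 mm). Takes about 3 N at its end, stays where it is left
- rocker_raised_end (a point): On top of the rocker's rear half, 17 mm from its pivot, where to press straight down; moves with the rocker. When on it is about 108 mm above the bench; pressed home it has gone down 7 mm
- release_tab (a joint): Red ribbed release tab that sticks out in front of the lid (pad 44 mm wide, 32 long, 6 thick). Turns about a pivot across the tester, 25 mm behind and 2 mm below the pad point. 0 = up (latched), 0.40 = fully down (pad point about 10 mm down); a spring returns it. The lid comes free at 0.12 to 0.16 (3 to 4 mm down); needs 3 to 6 N
- tab_pad (a point): Point on top of the red tab, near the middle of its pad, where to press straight down: tester x = -81, y = 0, z = +90 mm when up. It lies 24 mm in front of the lid's lip; keep the finger forward of the lip so that the lid can rise past it
- lid (a joint): Cream lid, 118 mm wide, 8 thick, 0.13 kg, hinged along its back edge, opening up and back. 0 = shut; the tab lets a plunger lift it in 0.4 to 0.8 s to about 0.94 rad, where it rests; 1.57 = upright; 1.92 = at its stop. Under 2 N at the front edge moves it. Let go before it is well past upright it sinks back there; past that it falls slowly to the stop and stays
- lid_front_lip (a point): Point on the lid's front edge, 15 mm right of its middle, on the axis of a rounded lip (9 mm diameter, 106 long along y), 108 mm from the hinge axis. Moves and turns with the lid (x to the hinge, z out of its top): 99 mm high when shut, about 186 popped up. Push here: a steel catch (14 mm wide, 36 deep) hangs under the lid just behind the lip, 45 mm left of this point
- lid_hinge (a point): Middle of the lid's hinge axis: tester x = +55, y = -30, z = +99 mm. The axis runs along the tester's y
- coin_tube: Brass coin tube standing in the chamber under the lid, 23 mm diameter, 34 mm high; origin at the centre of its foot. To be left standing there
- spring_case: Round steel mainspring case, 66 mm diameter, 37 mm high with its brass spindle, loose beside the tester; origin under its centre
- coin_slide: Brass coin slide, 95 x 34 x 12 mm with a black grip 18 mm high at one end, loose beside the tester; origin under its centre, x along its length
- window_frame: Orange plastic window frame, 86 x 110 x 10 mm, loose, lying flat; origin under its centre
- screwdriver: Screwdriver, 190 mm long, loose, lying along its x; origin under its middle
- screw_jar: Small jar of screws with a grey cap, 56 mm diameter, 60 mm high, loose; origin under its centre
- token_tray: Grey plastic tray of test tokens in three rows, 120 x 170 x 30 mm, loose; origin under its centre

How it is judged:
By the outcome, as a careful person would: the job done as asked, in the order asked, and still so for the second after the job is handed in, with the robot touching nothing.
It also fails if it takes over 54 s, if anything falls off the work surface, if the arm or the gripper's body presses on something with over 40 N, if the wrist force passes 120 N, or if a joint passes its speed limit or range.

## Robot

A 6-joint arm with a two-finger parallel gripper is mounted at the origin on the work surface. World frame = base frame: x ahead of the robot, y to its left, z up, the work surface at z = 0. Lengths are in m, angles in rad, forces in N, time in s.
With the tool pointing down it reaches from about 0.3 to 0.875 m from the base axis. Payload 6.4 kg.
Tool frame: the origin (TCP) lies at the very end of the fingers, on their centre line; the grasp point (between the pads) lies 19 mm behind it (r.pinch_z is the distance from the TCP to the grasp point, in m); z points along the fingers, y is the line along which they close (so a half turn about z gives the same grasp; the last joint's range is limited). The gripper opens to 88 mm and grips with 3 to 60 N. Pads are 18 mm wide; open, the fingers measure 123 mm over their backs; the gripper's body (75 mm by 187 mm) begins 45 mm behind the grasp point.
Start: joints at [-1.485, 0.181, 1.607, -0, 1.354, -0.206], TCP at [0.165, -0.551, 0.201] pointing down, gripper open.
Joint ranges: [-2.99, 2.99], [-0.89, 2.07], [0.3, 2.58], [-1.14, 4.28], [0, 2.63], [-3.12, 3.12]. Speed limits (rad/s): [2.57, 2.57, 3.01, 3.14, 3.14, 3.14].

## Interface

Orientations are given as a unit quaternion [x, y, z, w].
In Python, from rig import monitor, imaging, r gives the robot as it stands. The module is installed in compiled form; this text tells all that it offers.
- The arm moves only by the tool drive_tool, never from a script. Its arguments are lists of equal length, an entry for each row: "xyz": the shift along the world's x, y, z in cm, a list of three; "twist": the turn, a rotation vector about the world's x, y, z in degrees, a list of three; "grip": the gripper command: -1 is shut, 1 is fully open, values between are in proportion. A call has 1 to 5 rows; each row is the pose to reach, as a shift and turn from the pose commanded when the call began; what a row does not reach only later rows make up. A row lasts 1/12 s, in which the tool goes at most 41.7 mm and 7.16 degrees, less where a joint would pass 70% of its speed; a pose out of reach is approached as far as the arm can. A call with a gripper value outside its range is refused whole. The fingers move at their own pace and stop on an object; "force" is the grip in N (left out, the last holds). Time passes only in rows, so rows that repeat a pose let the fingers close. It gives the time, the measured TCP pose, the force, the opening and the grip force at its end, in the units of the state.
- monitor.get_state(): the state, without advancing time (a new reading comes with each control period).
- imaging.read_camera(name): name is "scene" or "top"; returns (picture, depth): 480x640x3 uint8, blue, green, red; 480x640 float32, m along the optical axis (not along the pixel's ray), 0 where there is no reading.
- imaging.camera_info(name): a dict with "fx", "fy", "cx", "cy" (pixels), "k1" (the pictures are not rectified: a ray, as slopes to the right and down, at radius r is drawn at 1 + k1 r^2 times it, then the intrinsics apply), "T" (4x4, takes a point from camera to world coordinates). Camera axes: x right, y down, z forward; pixel columns grow to the right and rows downward; lengths in m; the calibration is good to about 2 mm. A picture is of the moment at which its call begins. camera_info takes no time and is no camera call.
- r.finish_job(): hands the job in; it is judged then, once.
Trained networks look in the newest picture that a camera, given by its name, has taken for a name from the list of things; names that differ only in an ending like _2 or _b are one class to them, and where a whole thing is asked for, a point or a joint stands for the part that bears it (a point fixed in the world has none). Each returns a list of dicts, best first, with "confidence" (0 to 1); they miss things now and then, are a little off and sometimes report something else, mostly with a low value. They report only what shows in the picture. A call takes as long as a camera call.
- imaging.find_in(camera, target): "location" ([column, row] in pixels, amid what is visible of it).
- imaging.tip_of(camera, target): "location" ([column, row] in pixels: a listed point, or the origin of a listed thing).
The state is a dict: "time": time; "joint_positions": joint angles; "joint_velocities": joint speeds; "tau": joint torques, N m; "ee_pos": TCP position; "orientation": TCP orientation; "ft_force": force on the tool from outside, world axes, zero at the start; "ft_torque": the same for the moment, N m; "finger_gap": finger opening in m; "gripper_force": force on a finger pad.
Only numpy, scipy, OpenCV 4.12 (cv2) and the standard library are available. Lean on these libraries where they do the work, as an engineer would, in place of code of your own. Each camera call takes 0.05 s, during which the arm holds its last target. There are 200 camera calls.

## Working session

There is one attempt and no reset: what is moved stays moved. The work goes in short steps, Python scripts to look and compute and a tool call to move; the robot and the scene stay as the last step left them, time stands still between calls to the robot, and variables do not carry over. Pictures are saved under pics/ and viewed, at most 10 in all, crops included, and the job is handed in when it is done.

Besides the shell and the picture viewer there is one more tool, called after ">>>" as a command line: name --argument value ..., lists and objects as JSON in quotes. drive_tool: Moves the arm, as the interface text tells. Its arguments: {"type":"object","properties":{"xyz":{"type":"array"},"twist":{"type":"array"},"grip":{"type":"array"},"force":{"type":"number"}},"required":["xyz","twist","grip"]}

```bash
mkdir -p pics; cat > h.py <<'E'
import numpy as np, cv2
from rig import monitor, imaging, r
def ray(cam,uv):
    c=imaging.camera_info(cam); K=np.array([[c["fx"],0,c["cx"]],[0,c["fy"],c["cy"]],[0,0,1.]])
    p=cv2.undistortPoints(np.array([[uv]],float),K,np.array([c["k1"],0,0,0,0.]))[0,0]
    T=np.array(c["T"]); return T[:3,3],T[:3,:3]@np.array([p[0],p[1],1])
def at_z(cam,uv,z):
    o,d=ray(cam,uv); return o+d*(z-o[2])/d[2]
def at_d(cam,uv,dep):
    o,d=ray(cam,uv); u,v=int(round(uv[0])),int(round(uv[1]))
    w=dep[v-2:v+3,u-2:u+3]; w=w[w>0]; return o+d*np.median(w) if len(w) else None
E
cat > a.py <<'E'
from h import *
np.set_printoptions(precision=4,suppress=True)
for cam in("scene","top"):
    im,dep=imaging.read_camera(cam); cv2.imwrite(f"pics/{cam}0.png",im); np.save(f"{cam}.npy",dep)
    print(cam,imaging.camera_info(cam)["T"][:3,3])
    for t,z in(("rocker_raised_end",.108),("tab_pad",.09),("lid_front_lip",.099),("lid_hinge",.099),("tester",0)):
        for q in imaging.tip_of(cam,t)[:1]:
            print(t,q["confidence"],np.array(q["location"]),at_z(cam,q["location"],z),at_d(cam,q["location"],dep))
print(monitor.get_state())
E
python3 a.py
```

```text
scene [ 1.3988 -0.3542  0.8495]
rocker_raised_end 0.44 [341.9 221.1] [0.5338 0.0537 0.108 ] [0.5265 0.0571 0.1017]
tab_pad 0.57 [308.5 216.5] [ 0.4614 -0.0068  0.09  ] [0.3518 0.0338 0.0012]
lid_front_lip 0.82 [295.6 225.2] [ 0.4928 -0.0532  0.099 ] [ 0.3722 -0.0131 -0.0009]
lid_hinge 0.66 [324.9 251.9] [ 0.6134 -0.0256  0.099 ] [ 0.6169 -0.0271  0.1023]
tester 0.62 [323.9 268.2] [ 0.566  -0.0088  0.    ] [ 0.6518 -0.0444  0.0875]
top [0.4265 0.0051 1.2382]
rocker_raised_end 0.57 [296. 230.] [0.5447 0.0575 0.108 ] [0.5447 0.0575 0.1077]
tab_pad 0.52 [327.7 258.6] [ 0.4755 -0.0231  0.09  ] [ 0.4755 -0.0231  0.0903]
lid_front_lip 0.73 [342.2 246. ] [ 0.5073 -0.0588  0.099 ] [ 0.507  -0.0585  0.1034]
lid_hinge 0.8 [329.8 202.8] [ 0.6163 -0.0261  0.099 ] [ 0.6158 -0.026   0.1022]
tester 0.82 [319.2 231.5] [ 0.553 -0.001  0.   ] [ 0.5423 -0.0004  0.1047]
{'time': 0.6, 'joint_positions': array([-1.4853,  0.1808,  1.607 ,  0.    ,  1.3538, -0.2063]), 'joint_velocities': array([-0.0008,  0.0001,  0.0012,  0.0001, -0.0008, -0.0004]), 'tau': array([  0.0004, -43.3596, -34.2018,   0.0703,   0.0312,  -0.    ]), 'ee_pos': array([ 0.1654, -0.5507,  0.2011]), 'orientation': array([ 0.9894,  0.1454,  0.    , -0.    ]), 'ft_force': array([ 0.2578, -0.1344,  0.3295]), 'ft_torque': array([-0.0052, -0.015 , -0.0072]), 'gripper_force': 0.0, 'finger_gap': 0.08816401546411919}
```

```bash
python3 - <<'E'
import cv2,numpy as np
a=cv2.imread('pics/top0.png')[130:370,180:480]; cv2.imwrite('pics/topc.png',cv2.resize(a,(750,600),interpolation=2))
from h import *
# red pad, top plane points: fit tester pose from network points
from scipy.optimize import least_squares
M=np.array([[.00,.065],[-.081,0],[-.053,-.045],[.055,-.03]]) # rocker approx x
W=np.array([[.5447,.0575],[.4755,-.0231],[.5072,-.0587],[.6161,-.0260]])
def f(p):
    c,s=np.cos(p[2]),np.sin(p[2]);return ((M@np.array([[c,s],[-s,c]])+p[:2])-W).ravel()
s=least_squares(f,[.55,0,0]);print(s.x,s.fun.reshape(-1,2)*1000)
E
```

```text
[ 0.55490579 -0.00673194  0.17198282] [[-0.91806142 -0.19086144]
 [-0.39924214  2.506023  ]
 [ 3.1888156  -1.43829367]
 [-1.87151204 -0.87686789]]
```

View pics/topc.png

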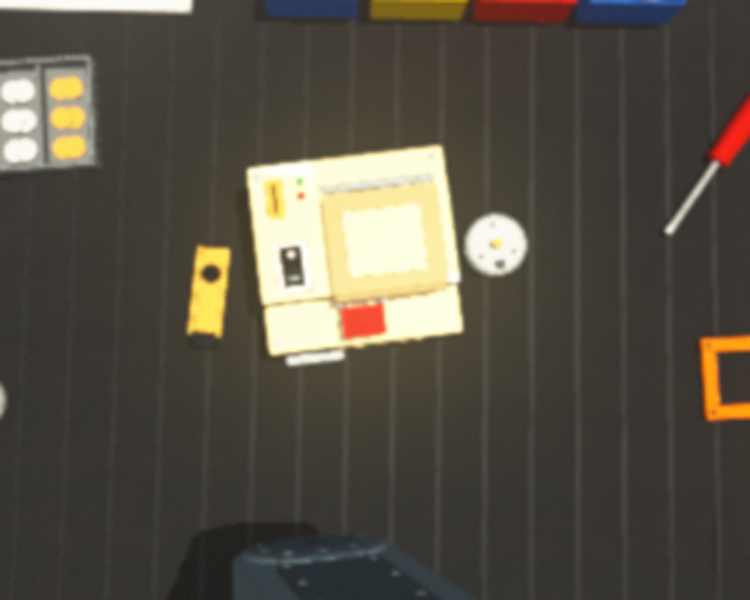

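View pics/scene0.png

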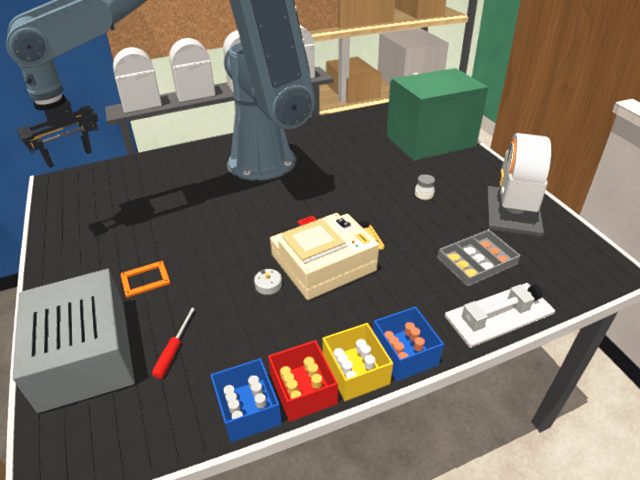

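The top crop shows the tester at about yaw 0.11, with the rocker at crop (292,267), the red tab at (363,320), the spring case to the right at (496,244) and the coin slide to the left at (208,295). The scene view confirms this layout. I'll refine the pose from the depth image.

```bash
cat > b.py <<'E'
from h import *
np.set_printoptions(precision=4,suppress=True)
dep=np.load('top.npy');im=cv2.imread('pics/top0.png')
P={}
pts=[];px=[]
for v in range(170,290):
    for u in range(260,380):
        if dep[v,u]>0:
            o,d=ray('top',(u,v));pts.append(o+d*dep[v,u]);px.append(im[v,u])
pts=np.array(pts);px=np.array(px).astype(int)
m=(pts[:,2]>.055)&(pts[:,2]<.13)
def rect(m): 
    q=cv2.minAreaRect((pts[m][:,:2]*1000).astype(np.float32)); print(q, cv2.boxPoints(q).tolist())
mm=m&(abs(pts[:,0]-.55)<.14); rect(mm)
red=(px[:,2]>150)&(px[:,1]<80)&(px[:,0]<80)&(pts[:,0]<.5); print('red',red.sum(),pts[red].mean(0)); rect(red)
blk=(px.max(1)<70)&(pts[:,2]>.085)&(pts[:,1]>.03); print('blk',blk.sum(),pts[blk].mean(0)); rect(blk)
E
python3 b.py
```

```text
Traceback (most recent call last):
  File "b.py", line 9, in <module>
    o,d=ray('top',(u,v));pts.append(o+d*dep[v,u]);px.append(im[v,u])
        ~~~^^^^^^^^^^^^^
  File "h.py", line 4, in ray
    c=imaging.camera_info(cam); K=np.array([[c["fx"],0,c["cx"]],[0,c["fy"],c["cy"]],[0,0,1.]])
ValueError: time passes only in moves, steps and waits
```

```bash
sed -i 's/^def ray/from functools import lru_cache\n@lru_cache\ndef info(cam): return imaging.camera_info(cam)\ndef ray/; s/c=imaging.camera_info(cam)/c=info(cam)/' h.py; python3 b.py
```

```text
((549.0781860351562, -5.804908752441406), (190.78173828125, 200.27540588378906), 7.946463108062744) [[440.75946044921875, 80.18367004394531], [468.44708251953125, -118.16862487792969], [657.3969116210938, -91.79348754882812], [629.7092895507812, 106.55880737304688]]
red 104 [ 0.4758 -0.0159  0.0904]
((475.9172058105469, -15.932287216186523), (20.19947624206543, 32.072975158691406), 8.113855361938477) [[463.6551818847656, -1.4818150997161865], [468.1819763183594, -33.233726501464844], [488.1792297363281, -30.38275909423828], [483.6524353027344, 1.3691520690917969]]
blk 0 [nan nan nan]
((0.0, 0.0), (0.0, 0.0), 0.0) [[0.0, 0.0], [0.0, 0.0], [0.0, 0.0], [0.0, 0.0]]b.py:16: RuntimeWarning: Mean of empty slice.
  blk=(px.max(1)<70)&(pts[:,2]>.085)&(pts[:,1]>.03); print('blk',blk.sum(),pts[blk].mean(0)); rect(blk)
  ret = um.true_divide(
```

>>> drive_tool --xyz '[[2, 4, 1], [4, 8, 2], [6, 12, 2], [8, 16, 2], [10, 20, 2]]' --twist '[[0, 0, -4], [0, 0, -8.8], [0, 0, -8.8], [0, 0, -8.8], [0, 0, -8.8]]' --grip '[-1, -1, -1, -1, -1]'

```text
time: 1.02
ee_pos: [0.2581, -0.3647, 0.2213]
orientation: [0.998, 0.069, 0.0, 0.0]
ft_force: [0.6, -0.7, -0.1]
finger_gap: 0.0575
gripper_force: 0.0
```

>>> drive_tool --xyz '[[2, 3.5, 0], [4, 7, 0], [6, 10.5, 0], [8, 14, 0], [10, 17, 0]]' --twist '[[0, 0, 0], [0, 0, 0], [0, 0, 0], [0, 0, 0], [0, 0, 0]]' --grip '[-1, -1, -1, -1, -1]'

```text
time: 1.43
ee_pos: [0.3582, -0.194, 0.2214]
orientation: [0.998, 0.069, 0.0, 0.0]
ft_force: [0.6, -0.5, 0.3]
finger_gap: 0.0236
gripper_force: 0.0
```

>>> drive_tool --xyz '[[3, 3, 0], [6, 6.5, 0], [9, 10, 0], [12, 13.5, 0], [15, 17, 0]]' --twist '[[0, 0, 0], [0, 0, 0], [0, 0, 0], [0, 0, 0], [0, 0, 0]]' --grip '[-1, -1, -1, -1, -1]'

```text
time: 1.85
ee_pos: [0.4968, -0.0382, 0.2214]
orientation: [0.998, 0.069, 0.0, 0.0]
ft_force: [1.2, -1.5, 0.5]
finger_gap: 0.0006
gripper_force: 0.0
```

>>> drive_tool --xyz '[[1.5, 3.5, -1], [3, 7, -2], [3, 7, -4], [3, 7, -6], [3, 7, -8]]' --twist '[[0, 0, 0], [0, 0, 0], [0, 0, 0], [0, 0, 0], [0, 0, 0]]' --grip '[-1, -1, -1, -1, -1]'

```text
time: 2.27
ee_pos: [0.526, 0.0309, 0.1404]
orientation: [0.998, 0.07, 0.0, 0.0]
ft_force: [-0.1, 0.1, -0.1]
finger_gap: 0.0004
gripper_force: 0.0
```

>>> drive_tool --xyz '[[1, 1.5, 0], [1.9, 2.8, 0], [1.9, 2.8, -1.5], [1.9, 2.8, -2.5], [1.9, 2.8, -2.5]]' --twist '[[0, 0, 0], [0, 0, 0], [0, 0, 0], [0, 0, 0], [0, 0, 0]]' --grip '[-1, -1, -1, -1, -1]'

```text
time: 2.68
ee_pos: [0.5427, 0.058, 0.1135]
orientation: [0.998, 0.069, -0.002, -0.0]
ft_force: [0.1, -1.6, -0.1]
finger_gap: 0.001
gripper_force: 0.0
```

```bash
python3 - <<'E'
from h import *
im,dep=imaging.read_camera("scene"); cv2.imwrite("pics/s1.png",cv2.resize(im[170:320,240:440],(800,600),interpolation=2))
print(monitor.get_state()["ee_pos"])
E
```

```text
[0.54320464 0.05778532 0.11462732]
```

View pics/s1.png

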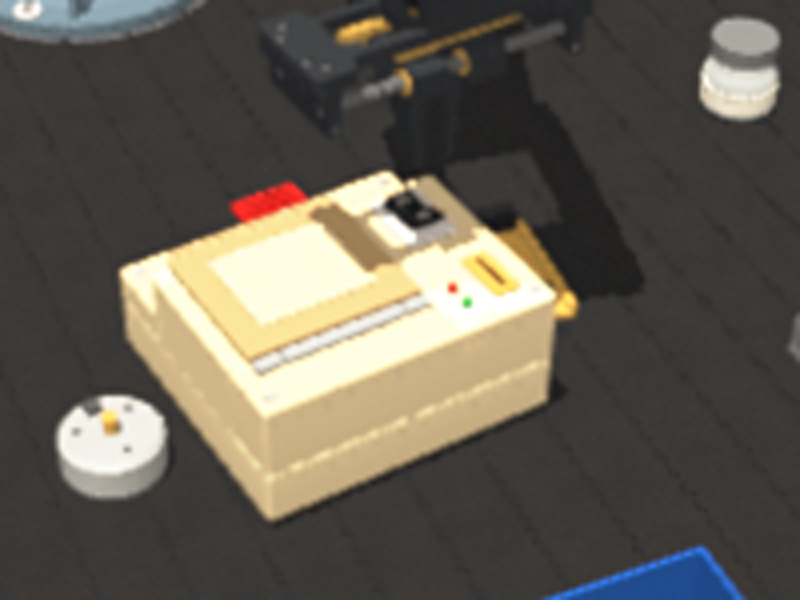

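```bash
cat >> h.py <<'E'
def proj(cam,P):
    c=info(cam);T=np.linalg.inv(np.array(c["T"]));p=T[:3,:3]@np.array(P)+T[:3,3];x,y=p[:2]/p[2];k=1+c["k1"]*(x*x+y*y)
    return np.array([c["fx"]*x*k+c["cx"],c["fy"]*y*k+c["cy"]])
E
python3 - <<'E'
from h import *
st=monitor.get_state();print(st["ee_pos"],st["joint_velocities"])
f=lambda uv:(uv-[240,170])*4
print('tcp',f(proj("scene",st["ee_pos"])),'rocker',f(proj("scene",(.545,.0593,.108))),'pad',f(proj("scene",(.4738,-.0163,.09))))
im,dep=imaging.read_camera("scene"); cv2.imwrite("pics/s2.png",cv2.resize(im[170:320,240:440],(800,600),interpolation=2))
im,dep=imaging.read_camera("top"); cv2.imwrite("pics/t2.png",cv2.resize(im[170:290,250:410],(800,600),interpolation=2))
E
```

```text
[0.54320464 0.05778532 0.11462732] [-0.00518945 -0.02238918 -0.02201656  0.00099958  0.00858807  0.00010619]
tcp [420.31734317 202.8389552 ] rocker [423.5731325  212.44227347] pad [267.18612959 200.50375399]
```

View pics/s2.png

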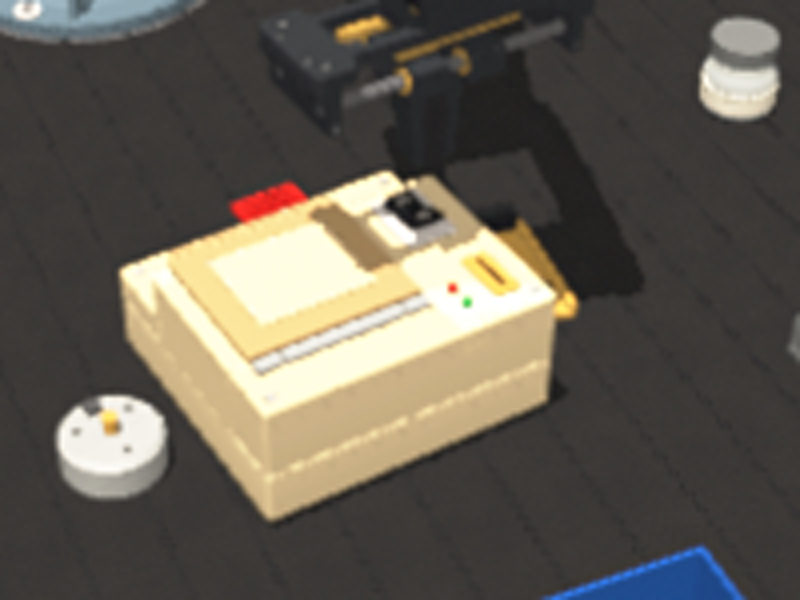

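View pics/t2.png

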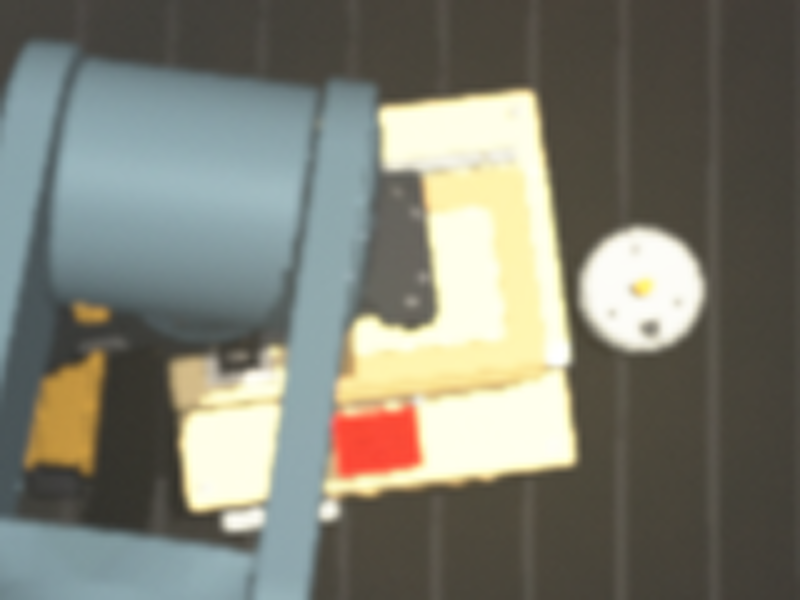

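```bash
python3 - <<'E'
from h import *
st=monitor.get_state();print({k:np.round(v,3) for k,v in st.items()})
f=lambda uv:(uv-[250,170])*5
print('tcp',f(proj("top",st["ee_pos"])),'body',f(proj("top",st["ee_pos"]+[0,0,.15])))
im,dep=imaging.read_camera("scene")
for uv in((347.5,205),(347.5,208),(347.5,210.),(347,211),(344,222)):print(uv,at_d("scene",uv,dep))
E
```

```text
{'time': np.float64(2.833), 'joint_positions': array([-0.112,  0.213,  1.752, -0.   ,  1.177,  1.321]), 'joint_velocities': array([-0.001, -0.012, -0.011, -0.003, -0.001,  0.001]), 'tau': array([ 1.3600e-01, -4.1398e+01, -3.0775e+01,  3.6000e-02, -4.7000e-02,
       -2.0000e-03]), 'ee_pos': array([0.544, 0.057, 0.116]), 'orientation': array([ 0.998,  0.069, -0.   , -0.   ]), 'ft_force': array([-0.835,  0.256,  0.539]), 'ft_torque': array([ 0.056, -0.037, -0.   ]), 'gripper_force': np.float64(0.0), 'finger_gap': np.float64(0.0)}
tcp [229.36076065 298.62454923] body [213.88530455 261.84863282]
(347.5, 205) [0.55376297 0.0579751  0.16892016]
(347.5, 208) [0.55242626 0.05885367 0.15899694]
(347.5, 210.0) [0.37494449 0.1456572  0.00700746]
(347, 211) [0.37524374 0.14400269 0.00411467]
(344, 222) [0.53228021 0.06017462 0.102087  ]
```

```bash
python3 - <<'E'
from h import *
np.set_printoptions(precision=3,suppress=True)
im,dep=imaging.read_camera("scene")
for v in range(194,226,2):
    out=[]
    for u in range(334,362,3):
        o,d=ray("scene",(u,v));p=o+d*dep[v,u] if dep[v,u]>0 else np.zeros(3)
        out.append("%4d,%4d,%4d"%tuple(p*1000))
    print(v,' | '.join(out))
E
```

```text
194  276, 146,   0 |  278, 155,  -1 |  545,  41, 199 |  581,  32, 224 |  555,  52, 202 |  553,  60, 199 |  554,  68, 197 |  553,  76, 194 |  305, 213,   0 |  311, 220,   2
196  286, 142,   0 |  292, 149,   1 |  541,  43, 190 |  555,  44, 199 |  554,  53, 196 |  553,  61, 193 |  551,  69, 190 |  310, 201,   0 |  314, 209,   0 |  319, 216,   0
198  296, 137,   1 |  298, 146,   0 |  540,  44, 184 |  555,  44, 193 |  553,  53, 190 |  549,  63, 185 |  552,  69, 184 |  321, 195,   1 |  325, 203,   0 |  326, 213,  -1
200  305, 133,   0 |  310, 141,   1 |  545,  42, 182 |  558,  43, 190 |  553,  53, 184 |  549,  63, 179 |  552,  69, 179 |  329, 191,   0 |  335, 198,   1 |  339, 206,   1
202  315, 129,   1 |  317, 138,   0 |  541,  44, 173 |  555,  45, 182 |  553,  53, 178 |  554,  61, 176 |  553,  69, 174 |  339, 187,   0 |  346, 193,   2 |  348, 202,   1
204  320, 127,  -2 |  331, 132,   3 |  540,  44, 167 |  553,  46, 174 |  556,  52, 175 |  551,  62, 169 |  552,  70, 167 |  348, 182,   0 |  353, 189,   1 |  357, 197,   1
206  333, 121,   0 |  339, 128,   2 |  538,  45, 159 |  551,  47, 16
[... 951 characters left out ...]
07, 173,   0
218  496,  48,  92 |  499,  55,  92 |  512,  58, 101 |  515,  65, 101 |  511,  75,  94 |  515,  81,  96 |  520,  87,  98 |  410, 152,   0 |  411, 161,  -1 |  420, 166,   4
220  507,  44,  95 |  518,  47, 102 |  521,  54, 102 |  525,  60, 103 |  524,  69, 100 |  519,  80,  93 |  523,  86,  94 |  419, 148,   1 |  420, 157,   0 |  423, 165,  -1
222  514,  40,  95 |  521,  45,  98 |  526,  51, 100 |  532,  57, 102 |  534,  64, 102 |  543,  68, 107 |  534,  81,  96 |  537,  87,  97 |  431, 151,   1 |  453, 149,  17
224  519,  38,  93 |  522,  45,  93 |  533,  48, 100 |  542,  52, 105 |  545,  59, 105 |  547,  66, 105 |  542,  77,  97 |  541,  86,  94 |  543,  93,  93 |  461, 145,  18
```

```bash
python3 - <<'E'
from h import *
dep=np.load('scene.npy')
out=[]
for v in range(100,190):
    for u in range(10,110):
        if dep[v,u]>0:
            o,d=ray("scene",(u,v));p=o+d*dep[v,u]
            if np.hypot(p[0]-.165,p[1]+.551)<.13 and p[2]>.05: out.append(p*1000)
out=np.array(out);out=out[np.argsort(out[:,2])];print(out[:12].astype(int),len(out)); print(out[::60].astype(int))
E
```

```text
[[ 154 -499  235]
 [ 153 -501  235]
 [ 188 -595  237]
 [ 186 -590  238]
 [ 186 -592  238]
 [ 190 -597  239]
 [ 160 -503  239]
 [ 153 -505  239]
 [ 159 -495  240]
 [ 155 -492  240]
 [ 158 -500  240]
 [ 186 -589  240]] 2383
[[ 154 -499  235]
 [ 161 -499  251]
 [ 163 -501  264]
 [ 188 -599  276]
 [ 162 -490  284]
 [ 175 -479  305]
 [ 219 -605  311]
 [ 179 -474  314]
 [ 176 -476  315]
 [ 199 -573  317]
 [ 190 -544  319]
 [ 177 -489  322]
 [ 194 -592  325]
 [ 202 -615  327]
 [ 197 -596  330]
 [ 170 -459  333]
 [ 166 -612  335]
 [ 170 -463  337]
 [ 171 -455  338]
 [ 186 -537  340]
 [ 199 -584  341]
 [ 206 -617  342]
 [ 183 -621  343]
 [ 170 -571  343]
 [ 214 -618  344]
 [ 161 -590  344]
 [ 221 -619  345]
 [ 131 -487  345]
 [ 187 -617  347]
 [ 184 -536  352]
 [ 186 -542  357]
 [ 153 -570  363]
 [ 179 -514  369]
 [ 180 -546  374]
 [ 194 -556  385]
 [ 174 -503  391]
 [ 192 -523  394]
 [ 200 -561  399]
 [ 193 -574  402]
 [ 196 -551  408]]
```

The depth readings show that the fingertips really end about 37 mm above the reported TCP. They did at the start as well (0.236 seen against 0.201 reported), and x/y agree. I'll allow for this and approach the rocker by force feedback.

>>> drive_tool --xyz '[[0.1, 0.2, -1.5], [0.1, 0.2, -3], [0.1, 0.2, -3.6], [0.1, 0.2, -3.6]]' --twist '[[0, 0, 0], [0, 0, 0], [0, 0, 0], [0, 0, 0]]' --grip '[-1, -1, -1, -1]'

```text
time: 3.27
ee_pos: [0.5446, 0.0597, 0.079]
orientation: [0.998, 0.069, -0.001, -0.0]
ft_force: [0.2, 0.7, -0.4]
finger_gap: 0.0003
gripper_force: 0.0
```

>>> drive_tool --xyz '[[0, 0, -0.2], [0, 0, -0.4], [0, 0, -0.4]]' --twist '[[0, 0, 0], [0, 0, 0], [0, 0, 0]]' --grip '[-1, -1, -1]'

```text
time: 3.52
ee_pos: [0.5461, 0.0597, 0.0766]
orientation: [0.998, 0.069, 0.0, 0.0]
ft_force: [-0.5, -0.1, 0.3]
finger_gap: 0.0005
gripper_force: 0.0
```

>>> drive_tool --xyz '[[0, 0, -0.2], [0, 0, -0.4], [0, 0, -0.4]]' --twist '[[0, 0, 0], [0, 0, 0], [0, 0, 0]]' --grip '[-1, -1, -1]'

```text
time: 3.77
ee_pos: [0.5455, 0.0598, 0.0719]
orientation: [0.998, 0.069, -0.0, -0.0]
ft_force: [0.1, -0.1, 0.4]
finger_gap: 0.0008
gripper_force: 0.0
```

>>> drive_tool --xyz '[[0, 0, -0.1], [0, 0, -0.2], [0, 0, -0.2]]' --twist '[[0, 0, 0], [0, 0, 0], [0, 0, 0]]' --grip '[-1, -1, -1]'

```text
time: 4.02
ee_pos: [0.5461, 0.0598, 0.0704]
orientation: [0.998, 0.069, 0.0, 0.0]
ft_force: [0.1, 0.1, 1.9]
finger_gap: 0.0006
gripper_force: 0.8
```

>>> drive_tool --xyz '[[0, 0, -0.1], [0, 0, -0.2], [0, 0, -0.2]]' --twist '[[0, 0, 0], [0, 0, 0], [0, 0, 0]]' --grip '[-1, -1, -1]'

```text
time: 4.27
ee_pos: [0.5465, 0.0598, 0.0684]
orientation: [0.998, 0.069, 0.001, 0.0]
ft_force: [1.5, 0.5, 2.5]
finger_gap: 0.0005
gripper_force: 1.2
```

>>> drive_tool --xyz '[[0, 0, -0.1], [0, 0, -0.2], [0, 0, -0.3], [0, 0, -0.3]]' --twist '[[0, 0, 0], [0, 0, 0], [0, 0, 0], [0, 0, 0]]' --grip '[-1, -1, -1, -1]'

```text
time: 4.6
ee_pos: [0.5455, 0.0597, 0.0648]
orientation: [0.998, 0.069, -0.0, 0.0]
ft_force: [1.3, -0.4, 1.6]
finger_gap: 0.0004
gripper_force: 1.2
```

>>> drive_tool --xyz '[[0, 0, -0.1], [0, 0, -0.2], [0, 0, -0.2]]' --twist '[[0, 0, 0], [0, 0, 0], [0, 0, 0]]' --grip '[-1, -1, -1]'

```text
time: 4.85
ee_pos: [0.5457, 0.0597, 0.0637]
orientation: [0.998, 0.069, -0.0, 0.0]
ft_force: [-1.3, -0.4, 8.7]
finger_gap: 0.0004
gripper_force: 4.5
```

>>> drive_tool --xyz '[[0, 0, 3], [-1, -1, 5.5], [-2.5, -3, 5.5], [-4, -5, 5.5], [-5.1, -7.3, 5.5]]' --twist '[[0, 0, 0], [1, -6.2, 0], [1.8, -12.5, 0], [2.6, -18.7, 0], [3.5, -24.8, 0]]' --grip '[-1, -1, -1, -1, -1]'

```text
time: 5.27
ee_pos: [0.494, -0.0085, 0.1169]
orientation: [0.975, 0.069, 0.208, -0.016]
ft_force: [-0.8, 0.2, -0.3]
finger_gap: 0.0008
gripper_force: 0.0
```

>>> drive_tool --xyz '[[0, 0, -1.5], [0, 0, -3], [0, 0, -3]]' --twist '[[0, 0, 0], [0, 0, 0], [0, 0, 0]]' --grip '[-1, -1, -1]'

```text
time: 5.52
ee_pos: [0.493, -0.0087, 0.0849]
orientation: [0.976, 0.067, 0.205, -0.017]
ft_force: [-1.3, -0.1, -0.5]
finger_gap: 0.0001
gripper_force: 0.0
```

```bash
python3 - <<'E'
from h import *
np.set_printoptions(precision=3,suppress=True)
from scipy.spatial.transform import Rotation as R
im,dep=imaging.read_camera("scene"); cv2.imwrite("pics/s3.png",cv2.resize(im[170:320,240:440],(800,600),interpolation=2))
st=monitor.get_state();Rm=R.from_quat(st["orientation"]).as_matrix()
tip=st["ee_pos"]-.0373*Rm[:,2];cor=[tip+s*.009*Rm[:,0] for s in(1,-1)]
def loc(p):
    c,s=np.cos(.1387),np.sin(.1387);d=p-[.554,-.0051,0];return np.array([c*d[0]+s*d[1],-s*d[0]+c*d[1],d[2]])*1000
print(st["ee_pos"],loc(tip),[loc(c) for c in cor],st["ft_force"])
print((proj("scene",tip)-[240,170])*4)
E
```

```text
[ 0.494 -0.009  0.086] [-74.675   4.622 120.293] [array([-66.437,   4.602, 123.918]), array([-82.912,   4.641, 116.667])] [ 1.032 -0.985  0.061]
[277.211 164.898]
```

View pics/s3.png

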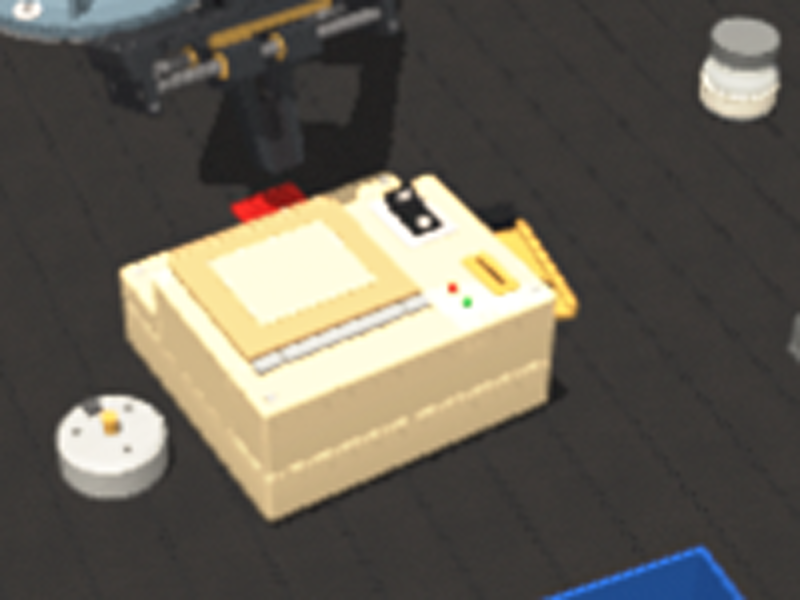

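The tip now shows at (277,165), which matches the corrected TCP. The rocker at (412,208) has tipped so its front end is raised, meaning off. Next I'll press the tab.

>>> drive_tool --xyz '[[0, -0.45, -1], [0, -0.45, -2.3], [0, -0.45, -2.3]]' --twist '[[0, 0, 0], [0, 0, 0], [0, 0, 0]]' --grip '[-1, -1, -1]'

```text
time: 5.82
ee_pos: [0.4953, -0.0125, 0.0634]
orientation: [0.976, 0.068, 0.205, -0.017]
ft_force: [-1.4, 0.1, -0.3]
finger_gap: 0.0006
gripper_force: 0.0
```

>>> drive_tool --xyz '[[0, 0, -0.2], [0, 0, -0.4], [0, 0, -0.5], [0, 0, -0.5]]' --twist '[[0, 0, 0], [0, 0, 0], [0, 0, 0], [0, 0, 0]]' --grip '[-1, -1, -1, -1]'

```text
time: 6.15
ee_pos: [0.4967, -0.0133, 0.0604]
orientation: [0.976, 0.068, 0.207, -0.016]
ft_force: [0.6, 0.7, 0.7]
finger_gap: 0.0004
gripper_force: 0.0
```

>>> drive_tool --xyz '[[0, 0, -0.1], [0, 0, -0.2], [0, 0, -0.3], [0, 0, -0.3]]' --twist '[[0, 0, 0], [0, 0, 0], [0, 0, 0], [0, 0, 0]]' --grip '[-1, -1, -1, -1]'

```text
time: 6.48
ee_pos: [0.4966, -0.0135, 0.0572]
orientation: [0.976, 0.068, 0.207, -0.016]
ft_force: [0.5, 0.5, 1.3]
finger_gap: 0.0004
gripper_force: 0.8
```

>>> drive_tool --xyz '[[0, 0, -0.1], [0, 0, -0.2], [0, 0, -0.3], [0, 0, -0.3]]' --twist '[[0, 0, 0], [0, 0, 0], [0, 0, 0], [0, 0, 0]]' --grip '[-1, -1, -1, -1]'

```text
time: 6.82
ee_pos: [0.4967, -0.0136, 0.0541]
orientation: [0.976, 0.068, 0.207, -0.016]
ft_force: [0.7, 0.7, 2.7]
finger_gap: 0.0005
gripper_force: 1.2
```

```bash
cat > c.py <<'E'
from h import *
import sys
im,dep=imaging.read_camera("scene"); cv2.imwrite(sys.argv[1],cv2.resize(im[150:300,240:440],(800,600),interpolation=2))
for q in imaging.tip_of("scene","lid_front_lip")[:1]: print(q,at_d("scene",q["location"],dep))
print(monitor.get_state()["ft_force"])
E
python3 c.py pics/s4.png
```

```text
{'location': [296.0, 211.1], 'confidence': 0.96} [0.31321058 0.01006582 0.00115878]
[0.51044    1.43434918 2.66719727]
```

```bash
python3 c.py pics/s5.png; python3 -c "
from h import *
print(proj('scene',(.551,-.051,.186)),proj('scene',(.5077,-.057,.099)))"
```

```text
{'location': [294.0, 210.2], 'confidence': 0.89} [3.05333357e-01 6.72362461e-03 4.56536021e-05]
[1.0200224  0.56422476 2.31381688]
[303.7255039 209.4840671] [296.25837463 229.02893586]
```

View pics/s5.png

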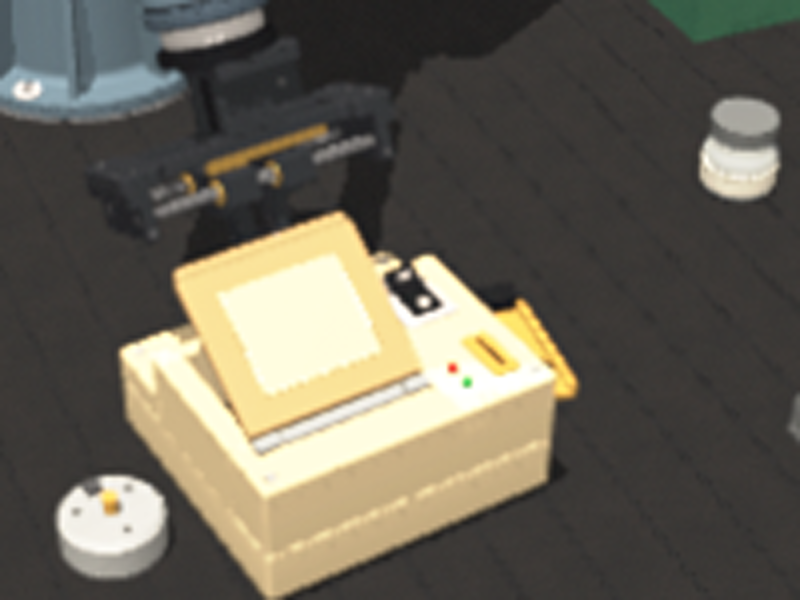

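The lid is free and rising (front edge from (180,270) to (345,215) in the crop), and the finger is well clear of it. Next I'll lift, go sideways past the catch, then forward.

>>> drive_tool --xyz '[[-0.3, 0, 2.5], [-0.3, 0, 5.5], [-0.3, 0, 8.4], [0.2, -2.5, 8.4], [0.6, -4.5, 8.4]]' --twist '[[0, 0, 0], [0, 0, 0], [0, 0, 0], [0, 0, 0], [0, 0, 0]]' --grip '[-1, -1, -1, -1, -1]'

```text
time: 7.43
ee_pos: [0.5037, -0.0593, 0.1405]
orientation: [0.975, 0.07, 0.209, -0.015]
ft_force: [0.5, -0.8, -0.1]
finger_gap: 0.0006
gripper_force: 0.0
```

```bash
cat >> c.py <<'E'
from scipy.spatial.transform import Rotation as R
st=monitor.get_state();Rm=R.from_quat(st["orientation"]).as_matrix()
c,s=np.cos(.1387),np.sin(.1387)
def loc(p):
    d=p-[.554,-.0051,0];return np.array([c*d[0]+s*d[1],-s*d[0]+c*d[1],d[2]])*1000
tip=st["ee_pos"]-.0373*Rm[:,2];print('ee',st["ee_pos"],'tip',loc(tip),'backcorner',loc(tip+.009*Rm[:,0]))
# lid angle from expected lip pixel
if q:
    A=np.linspace(0,1.92,193)
    E=[]
    for a in A:
        l=[.055-.108*np.cos(a),-.045,.099+.108*np.sin(a)]
        E.append(np.linalg.norm(proj("scene",[.554+c*l[0]-s*l[1],-.0051+s*l[0]+c*l[1],l[2]])-q["location"]))
    print('lid angle',A[np.argmin(E)],min(E))
# lid face from depth
P=[]
for v in range(170,260):
    for u in range(265,350):
        if dep[v,u]>0:
            o,d=ray("scene",(u,v));p=loc(o+d*dep[v,u])
            if -75<p[1]<15 and p[2]>112 and -30<p[0]<140 and im[v,u].max()>110:P.append(p)
P=np.array(P)
if len(P)>30:
    k=np.polyfit(P[:,2],P[:,0],1);print(len(P),'lid angle depth',np.pi/2+np.arctan(k[0]),'zmax',np.percentile(P[:,2],98),'x there',np.polyval(k,P[:,2].max()))
E
python3 c.py pics/s6.png
```

```text
{'location': [298.2, 207.7], 'confidence': 0.72} [0.30173512 0.02124273 0.00238648]
[-0.25649979  0.1560217   0.0258728 ]
ee [ 0.50309549 -0.06088949  0.13875388] tip [-73.32618835 -48.25568136 172.81749948] backcorner [-65.10708865 -48.27331052 176.48439045]
lid angle 0.75 4.165402756092864
1563 lid angle depth 0.8977838578443147 zmax 188.22308923149842 x there -11.120505727244222
```

>>> drive_tool --xyz '[[1.5, 0.3, 0], [3, 0.4, 0], [4.2, 0.6, 0], [4.7, 0.7, 0], [5.2, 0.8, 0]]' --twist '[[0, 0, 0], [0, 0, 0], [0, 0, 0], [0, 0, 0], [0, 0, 0]]' --grip '[-1, -1, -1, -1, -1]'

```text
time: 7.95
ee_pos: [0.5538, -0.0494, 0.137]
orientation: [0.976, 0.068, 0.206, -0.017]
ft_force: [-1.3, -0.1, 0.2]
finger_gap: 0.0007
gripper_force: 0.0
```

>>> drive_tool --xyz '[[0.5, 0.1, 0], [1, 0.15, 0.1], [1.5, 0.2, 0.2], [2, 0.3, 0.3], [2.5, 0.35, 0.5]]' --twist '[[0, 0, 0], [0, 0, 0], [0, 0, 0], [0, 0, 0], [0, 0, 0]]' --grip '[-1, -1, -1, -1, -1]'

```text
time: 8.37
ee_pos: [0.5797, -0.0469, 0.1431]
orientation: [0.976, 0.068, 0.207, -0.016]
ft_force: [-1.5, -0.6, 0.8]
finger_gap: 0.0004
gripper_force: 0.3
```

```bash
python3 c.py pics/s7.png
```

```text
{'location': [305.9, 206.8], 'confidence': 0.78} [ 0.56418728 -0.05029523  0.20217922]
[-0.08006315 -0.61155224 -0.26802335]
ee [ 0.58041878 -0.04718303  0.14376244] tip [  5.14262488 -45.44527091 177.82280965] backcorner [ 13.36098314 -45.44578215 181.49140438]
lid angle 1.04 2.660367304273126
1741 lid angle depth 1.1499477251096493 zmax 270.87814862010003 x there -19.069139054561532
```

View pics/s7.png

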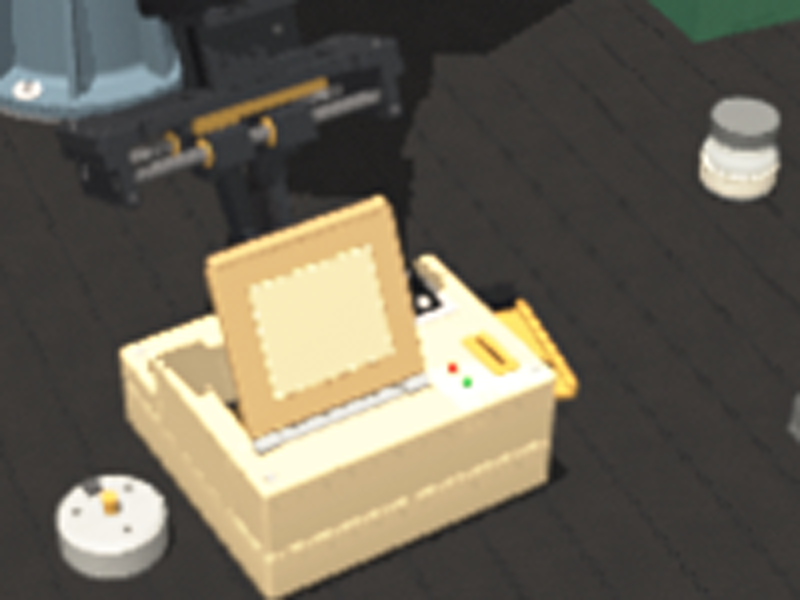

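The lid is rotating up with the finger on its lip at around (225,260). I'll keep pushing.

>>> drive_tool --xyz '[[0.6, 0.1, 0.2], [1.2, 0.15, 0.4], [1.8, 0.25, 0.5], [2.4, 0.35, 0.6], [3, 0.4, 0.6]]' --twist '[[0, 0, 0], [0, 0, 0], [0, 0, 0], [0, 0, 0], [0, 0, 0]]' --grip '[-1, -1, -1, -1, -1]'

```text
time: 8.88
ee_pos: [0.6104, -0.043, 0.1495]
orientation: [0.976, 0.068, 0.208, -0.016]
ft_force: [-1.6, -0.1, 0.2]
finger_gap: 0.0005
gripper_force: 0.2
```

>>> drive_tool --xyz '[[0.5, 0.1, 0], [1, 0.15, 0], [1.5, 0.2, 0], [2, 0.3, 0], [2.4, 0.35, 0]]' --twist '[[0, 0, 0], [0, 0, 0], [0, 0, 0], [0, 0, 0], [0, 0, 0]]' --grip '[-1, -1, -1, -1, -1]'

```text
time: 9.3
ee_pos: [0.6339, -0.0394, 0.1489]
orientation: [0.976, 0.068, 0.207, -0.016]
ft_force: [0.4, -0.0, -0.1]
finger_gap: 0.0005
gripper_force: 0.0
```

```bash
python3 c.py pics/s8.png
```

```text
{'location': [318.6, 220.3], 'confidence': 0.57} [ 0.62199493 -0.04339544  0.20288981]
[-0.67577638 -0.23767612 -0.48841539]
ee [ 0.63402355 -0.03943139  0.14908153] tip [ 59.33398694 -45.19962733 183.15505009] backcorner [ 67.55553511 -45.20073041 186.81649031]
lid angle 1.6600000000000001 1.8597893353606196
1317 lid angle depth 1.4109874018564854 zmax 277.21425402981566 x there 51.43142702997444
```

>>> drive_tool --xyz '[[0.4, 0.05, 0], [0.8, 0.1, 0], [1.0, 0.15, 0], [1.0, 0.15, 0]]' --twist '[[0, 0, 0], [0, 0, 0], [0, 0, 0], [0, 0, 0]]' --grip '[-1, -1, -1, -1]'

```text
time: 9.73
ee_pos: [0.6439, -0.038, 0.1492]
orientation: [0.976, 0.068, 0.207, -0.016]
ft_force: [0.1, -0.0, 0.2]
finger_gap: 0.0003
gripper_force: 0.0
```

>>> drive_tool --xyz '[[0.2, 0.05, 0], [0.3, 0.05, 0], [0.3, 0.05, 0]]' --twist '[[0, 0, 0], [0, 0, 0], [0, 0, 0]]' --grip '[-1, -1, -1]'

```text
time: 9.98
ee_pos: [0.6466, -0.0375, 0.1491]
orientation: [0.976, 0.068, 0.207, -0.016]
ft_force: [-0.5, 0.4, -0.4]
finger_gap: -0.0001
gripper_force: 0.0
```

>>> drive_tool --xyz '[[-2.5, -0.35, 0.5], [-5.5, -0.8, 2], [-9, -1.3, 4], [-12.5, -1.8, 6], [-16, -2.3, 8]]' --twist '[[0, 0, 0], [0, 0, 0], [0, 0, 0], [0, 0, 0], [0, 0, 0]]' --grip '[-1, -1, -1, -1, -1]'

```text
time: 10.4
ee_pos: [0.4847, -0.06, 0.2292]
orientation: [0.976, 0.068, 0.207, -0.016]
ft_force: [0.8, -1.3, 1.0]
finger_gap: 0.0004
gripper_force: 0.0
```

>>> drive_tool --xyz '[[-1, -3, 1], [-2, -6, 2], [-3, -9, 2], [-3, -12, 2], [-3, -12, 2]]' --twist '[[0, 0, 0], [0, 0, 0], [0, 0, 0], [0, 0, 0], [0, 0, 0]]' --grip '[-1, -1, -1, -1, -1]'

```text
time: 10.82
ee_pos: [0.4561, -0.1855, 0.25]
orientation: [0.976, 0.066, 0.208, -0.014]
ft_force: [-0.7, 1.3, 0.3]
finger_gap: 0.0002
gripper_force: 0.0
```

```bash
python3 c.py pics/s9.png
```

```text
{'location': [325.5, 224.4], 'confidence': 0.9} [0.51168709 0.01909245 0.0924978 ]
[ 0.56840822 -0.08104186 -0.53502445]
ee [ 0.45607547 -0.18132715  0.24894115] tip [-136.5072865  -161.11256606  283.02176879] backcorner [-128.28404395 -161.13935325  286.67930409]
lid angle 1.84 1.1301061874342233
897 lid angle depth 1.7982194316994304 zmax 206.41802706535074 x there 92.8936316838741
```

View pics/s9.png

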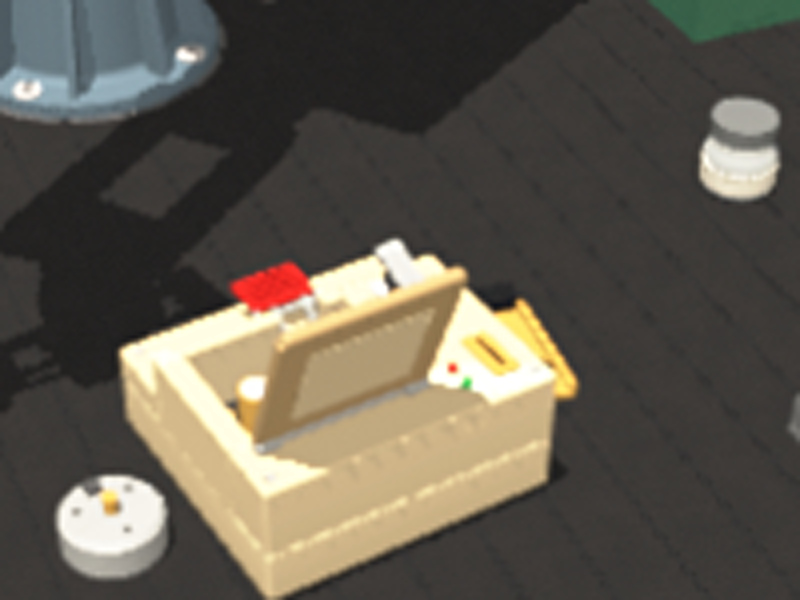

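The lid is back past upright at around (370,350) and the coin tube is standing in the chamber at (252,395). I'll check that the lid is at its stop and the rocker's rear half is level.

>>> drive_tool --xyz '[[0, 0, 0], [0, 0, 0], [0, 0, 0], [0, 0, 0], [0, 0, 0]]' --twist '[[0, 0, 0], [0, 0, 0], [0, 0, 0], [0, 0, 0], [0, 0, 0]]' --grip '[-1, -1, -1, -1, -1]'

```text
time: 11.33
ee_pos: [0.4566, -0.1797, 0.249]
orientation: [0.976, 0.069, 0.207, -0.016]
ft_force: [0.0, -0.5, -0.0]
finger_gap: 0.0003
gripper_force: 0.0
```

```bash
python3 c.py pics/s10.png; python3 - <<'E'
from h import *
im,dep=imaging.read_camera("top"); c,s=np.cos(.1387),np.sin(.1387)
for x in(-33,-28,-22,-10,-4,1):
    z=.101
    for _ in range(3):
        uv=proj("top",(.554+c*x/1e3-s*.065,-.0051+s*x/1e3+c*.065,z)); p=at_d("top",uv,dep); z=p[2]
    print(x,p)
E
```

```text
{'location': [323.1, 226.2], 'confidence': 0.63} [0.51268427 0.01215186 0.08967834]
[-0.61159358  0.17046108  0.86996234]
ee [ 0.45658309 -0.18001792  0.24907315] tip [-135.83297809 -159.91418477  283.1494575 ] backcorner [-127.61075931 -159.90970624  286.80938896]
lid angle 1.84 1.8863030548990671
893 lid angle depth 1.7962524881616495 zmax 206.32440487376553 x there 93.01495995995657
-33 [0.51233027 0.05471333 0.10689357]
-28 [0.51728225 0.0554046  0.10629271]
-22 [0.52322463 0.05623414 0.1048942 ]
-10 [0.53510941 0.05789322 0.10194064]
-4 [0.54105178 0.05872275 0.10197268]
1 [0.54600378 0.05941404 0.10006415]
```

```bash
python3 - <<'E'
from h import *
im,dep=imaging.read_camera("scene"); c,s=np.cos(.1387),np.sin(.1387)
P=[]
for v in range(200,270):
    for u in range(295,365):
        if dep[v,u]>0:
            o,d=ray("scene",(u,v));p=o+d*dep[v,u]-[.554,-.0051,0];p=np.array([c*p[0]+s*p[1],-s*p[0]+c*p[1],p[2]])*1000
            if -80<p[1]<20 and 115<p[2]<195 and 40<p[0]<130:P.append(p)
P=np.array(P)
for lo in range(115,195,10):
    m=(P[:,2]>=lo)&(P[:,2]<lo+10);print(lo,m.sum(),np.median(P[m,0]),np.median(P[m,2]))
from scipy.stats import theilslopes
t=theilslopes(P[:,0],P[:,2]);print(np.pi/2+np.arctan(t[0]))
A=np.c_[P[:,1:],np.ones(len(P))];w=np.ones(len(P),bool)
for _ in range(6):
    k=np.linalg.lstsq(A[w],P[w,0],rcond=None)[0];e=A@k-P[:,0];w=abs(e)<4
print(w.sum(),k,np.pi/2+np.arctan(k[1]))
E
```

```text
115 64 68.85388904501332 120.67473224764436
125 83 72.9415713000732 130.67322588992369
135 83 76.49665222429958 140.29499974818094
145 84 79.30675857086074 149.47251107891418
155 89 83.69711206658299 160.33094683197535
165 93 87.2337245954556 169.9420876236001
175 104 90.42610454363808 180.38902612903263
185 94 93.30857602499142 190.06209180351675
1.909387612707882
694 [4.13333169e-03 3.53804194e-01 2.68026141e+01] 1.9108561549106835
```

The plane fit puts the lid at 1.91 rad, so it is at its stop. The rocker is off, so I'm handing in.

```bash
python3 -c "
from rig import r
print(r.finish_job())"
```

```text
the job is handed in; nothing more can be done
None
```

The coin tester was switched off, its tab pressed and its lid pushed back to the stop (measured at 1.91 of 1.92 rad), with the coin tube still standing in the chamber; the job was handed in about 11.5 s into the 54 s allowed.

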